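Unhook the bench scraper and file it in the push-to-open caddy

ROBOT

A 7-joint arm with a two-finger parallel gripper is mounted at the origin on the work surface. World frame = base frame: x ahead of the robot, y to its left, z up, the work surface at z = 0. Lengths are in m, angles in rad, forces in N, time in s.
With the tool pointing down it reaches from about 0.425 to 0.95 m from the base axis. Payload 16.7 kg.
Tool frame: the origin (TCP) lies midway between the tips of the shut fingers; the grasp point (between the pads) lies 19 mm behind it; z points along the fingers, y is the line along which they close (so a half turn about z gives the same grasp; the last joint's range is limited). The gripper opens to 94 mm and grips with 3 to 60 N. Pads are 16 mm wide; open, the fingers measure 119 mm over their backs; the gripper's body (75 mm by 177 mm) begins 78 mm behind the grasp point.
Start: joints at [-0.149, 0.426, 0.074, 1.606, -0.034, 1.111, -0.067], TCP at [0.675, -0, 0.205] pointing down, gripper open.
Joint ranges: [-2.85, 2.85], [-0.5, 2.14], [-1.23, 1.37], [0.21, 2.46], [-1.02, 4.16], [0.16, 2.05], [-2.73, 2.73]. Speed limits (rad/s): [1.89, 1.89, 2.39, 2.39, 3.01, 3.01, 3.01].

INTERFACE

Orientations are given as a rotation vector (axis times angle).
In Python, from station import ctrl, cams, close_job, masks_of, place_of gives the robot as it stands. The module is installed in compiled form; this text tells all that it offers.
- The arm moves only by the tool jog_arm, never from a script. Its argument "plan" is text: rows parted by semicolons, each of 5 numbers parted by spaces: the shift along the tool's x, y, z in mm, then the turn about the tool's z in rad, then the opening, from -1 (shut) to 1 (fully open). In form: x y z turn fingers; .... A call has 1 to 12 rows; each row is the pose to reach, as a shift and turn from the pose commanded when the call began, along the tool's axes at that moment; what a row does not reach only later rows make up. A row lasts 1/10 s, in which the tool goes at most 50 mm and 8.59 degrees, less where a joint would pass 70% of its speed; a pose out of reach is approached as far as the arm can. A call with a gripper value outside its range is refused whole. The fingers move at their own pace and stop on an object; "force" is the grip in N (left out, the last holds). Time passes only in rows, so rows that repeat a pose let the fingers close. It gives the time, the measured TCP pose, the force, the opening and the grip force at its end, in the units of the state.
- ctrl.get_obs(): the state, without advancing time (a new reading comes with each control period).
- cams.grab_frame(name): name is "scene" or "side" or "wrist"; returns a dict with "image" (400x640x3 uint8, red, green, blue), "fx", "fy", "cx", "cy" (pixels), "R" (3x3) and "t" (3): a world point X has camera coordinates R X + t. Camera axes: x right, y down, z forward; pixel columns grow to the right and rows downward; lengths in m; the calibration is good to about 2 mm. The wrist camera is an equidistant fisheye: a pixel r from the principal point sees the ray r / f radians off the axis. A picture is of the moment at which its call begins. There is no depth.
- close_job(): hands the job in; it is judged then, once.
Trained networks look in a picture, given as the dict that the camera call returned (one of the last four; its "shot" number tells which), for a name from the list of things; names that differ only in an ending like _2 or _b are one class to them, and where a whole thing is asked for, a point or a joint stands for the part that bears it (a point fixed in the world has none). Each returns a list of dicts, best first, with "p" (0 to 1); they miss things now and then, are a little off and sometimes report something else, mostly with a low value. They report only what shows in the picture. A call takes as long as a camera call. They do not tell look-alikes from the thing itself.
- masks_of(picture, query): "mask" (400x640 bool, what is visible of it) and "at" ([column, row] in pixels, amid what is visible of it).
- place_of(picture, query): "at" ([column, row] in pixels: a listed point, or the origin of a listed thing).
The state is a dict: "t": time; "joint_pos": joint angles; "dq": joint speeds; "tau": joint torques, N m; "ee_pos": TCP position; "orientation": TCP orientation; "wrist_force": force on the tool from outside, world axes, zero at the start; "moment": the same for the moment, N m; "opening": opening from 0.0 (shut) to 1.0 (fully open); "gripper_force": force on a finger pad.
Only numpy, scipy, OpenCV 4.12 (cv2) and the standard library are available. Lean on these libraries where they do the work, as an engineer would, in place of code of your own. Each camera call takes 0.05 s, during which the arm holds its last target. There are 200 camera calls.

TASK

Press the green button on the white caddy so that its blue-fronted drawer springs out, then take the bench scraper with the dark wooden handle down from the slat stand: slide it up until the stud is in the wide part of its keyhole, and draw it off. Stand it in the middle lane of the drawer, blade down on the drawer's floor, set down without dropping it, and leave the drawer out. Leave the red scraper hanging, and do not push the jar, the mug or the spatula about.

Things in the scene. Friction and masses are not known exactly. Their poses are not given: they have to be found in the camera images.
- scraper: Bench scraper to put away, 0.15 to 0.31 kg: steel blade 110 wide, 94 high, 4 thick, dark wooden handle along its top edge. Origin: middle of the blade's lower edge; x is the blade's normal, y along its width, z up towards the handle. It hangs on one of the two studs, on the stand's +x side, axes parallel to the stand's, origin 40 mm above the table, blade 15 mm from the panel's middle plane.
- scraper_handle (a point): Centre of the dark wooden handle (110 long, 20 thick, 28 high, from 92 to 120 mm above the blade's lower edge). Pinch the 20 mm thickness from above, fingers closing along the scraper's x.
- keyhole_wide (a point): Centre of the wide part of the scraper's keyhole, 38 mm above the lower edge: a square hole 26 wide from z = 25 to 51 mm, from which a slot 10 wide runs up to z = 72 mm. It hangs with the stud at the slot's top. To free it, raise it 31 mm (within 3) from where it hangs, then move it at least 25 mm along the stand's +x.
- stand: Fixed light-wood slat stand, 260 wide along its y. Origin on the table under the middle of the upright panel (16 thick, x from -8 to 8 mm, top 116 mm above the table); base plate 12 high from x = -50 to 70 mm. Its +x face (away from the robot, give or take 0.35 rad) carries two headed studs with a scraper on each; which is on which varies.
- stud_left (a point): Middle of the neck of the stud at the stand's y = +66 mm, 109 mm above the table; axes as the stand's. The stud points along +x: neck 6 in diameter, 14 mm out from the panel's face, then a brass head 18 in diameter and 4 thick (its end 26 mm from the panel's middle plane).
- stud_right (a point): Same for the other stud, at the stand's y = -66 mm.
- caddy: Fixed white cabinet, 170 deep (x), 170 wide (y), 145 high. Origin on the table under the middle of its front face; x points back into the cabinet, so that the drawer comes out along -x.
- drawer (a joint): Travel in m of the drawer with the plain blue front: 0 shut, 0.145 fully out. It has no handle; a spring (3.5 N shut, 1.5 N out) drives it out in about 1 s once the button frees its catch, and holds it out.
- drawer_lane (a point): Centre of the middle lane's floor; moves with the drawer, axes as the caddy's; 16 mm above the table, at x = -80 mm in the caddy's frame when fully out. The drawer is 130 (x) by 140 (y) inside; two dividers 4 thick and 54 high leave a middle lane 40 wide in x, and one lane on each side. Above its floor the side and back walls rise 79 mm, the blue front (65 mm to -x of this point) 119 mm.
- release (a joint): Travel in m of the green button: 0 up, 0.008 fully down; presses straight down, about 5 N at full travel. The drawer is freed once it is 6 to 7 mm down.
- release_top (a point): Centre of the top of the green round button (36 in diameter), 12 mm above the caddy's top, 157 mm above the table.
- red_scraper: The other scraper, same shape and size and axes but with a red handle; must stay hanging.
- sugar_jar: Glass jar 56 in diameter, 70 high, standing on the rear of the caddy's top, 95 to 125 mm from the button (centre to centre). Origin under its centre.
- mug: Blue mug 72 in diameter, 80 high, on the table on the robot's side of the stand. Origin under its centre.
- spatula: Spatula lying on the table off to the left side.
Mind the look-alikes: they are no part of the job. What is shaped like the caddy but orange is not meant.

How it is judged:
On the way, in this order (a step that is already met when the one before it is completed fails the run):
1. the button is pressed and the drawer springs out (value of joint drawer above 0.12 m), for 0.2 s.
2. the dark-handled scraper is off its stud, clear in front of the stand's panel or above it ((x of scraper in the frame of stand above 0.04 m or height (world z) of scraper above 0.14 m)), for 0.1 s.
At the end, for the whole second after the job is handed in: The drawer is out by more than 120 mm; the scraper stands in its middle lane, handle up (leaning less than 0.75 rad), the middle of its lower edge within 23 mm (x) and 30 mm (y) of the lane's centre and less than 10 mm above the drawer's floor (value of joint drawer above 0.12 m and x of scraper in the frame of drawer_lane between -0.023 and 0.023 m and y of scraper in the frame of drawer_lane between -0.03 and 0.03 m and z of scraper in the frame of drawer_lane between -0.006 and 0.01 m and angle between scraper's own z axis and vertical below 0.75 rad); the robot touches nothing.
It fails at once if the scraper is dropped (falls freely faster than 0.9 m/s) (contact force between the fingers and scraper below 0.05 N and linear speed of scraper above 0.9 m/s).
It fails at once if the red-handled scraper is moved by more than 25 mm (distance of red_scraper from where it was at the start of the episode above 0.025 m).
It fails at once if the jar, mug or spatula is moved by more than 40 mm (distance of any of sugar_jar, mug, spatula from where it was at the start of the episode above 0.04 m).
It also fails if it takes over 59 s, if anything falls off the work surface, if the arm or the gripper's body presses on something with over 40 N, if the wrist force passes 120 N, or if a joint passes its speed limit or range.

## Working session

There is one attempt and no reset: what is moved stays moved. The work goes in short steps, Python scripts to look and compute and a tool call to move; the robot and the scene stay as the last step left them, time stands still between calls to the robot, and variables do not carry over. Pictures are saved under pics/ and viewed, at most 10 in all, crops included, and the job is handed in when it is done.

Besides the shell and the picture viewer there is one more tool, called after "Emit:" by a JSON object that holds its "api" and its "payload". jog_arm: Moves the arm, as the interface text tells. Its arguments: {"type":"object","properties":{"plan":{"type":"string"},"force":{"type":"number"}},"required":["plan"]}

```bash
mkdir -p pics; cat > h.py <<'E'
import numpy as np, cv2
from scipy.optimize import least_squares
from scipy.spatial.transform import Rotation as Ro
from station import ctrl, cams, close_job, masks_of, place_of
def save(f,n): cv2.imwrite(f'pics/{n}.png',cv2.cvtColor(f['image'],cv2.COLOR_RGB2BGR))
def ray(f,uv,fish=False):
    x=(uv[0]-f['cx'])/f['fx']; y=(uv[1]-f['cy'])/f['fy']
    if fish:
        r=np.hypot(x,y); s=np.sin(r)/max(r,1e-9); d=np.array([x*s,y*s,np.cos(r)])
    else: d=np.array([x,y,1.])
    R=np.array(f['R']);t=np.array(f['t']); d=R.T@d
    return -R.T@t, d/np.linalg.norm(d)
def onz(f,uv,z,fish=False):
    o,d=ray(f,uv,fish); return o+d*(z-o[2])/d[2]
def tri(rays):
    A=sum(np.eye(3)-np.outer(d,d) for o,d in rays); b=sum((np.eye(3)-np.outer(d,d))@o for o,d in rays)
    p=np.linalg.solve(A,b); return p,[round(float(np.linalg.norm((np.eye(3)-np.outer(d,d))@(p-o))),4) for o,d in rays]
E
python3 - <<'E'
from h import *
np.set_printoptions(precision=3,suppress=True)
hz={'scraper':.04,'scraper_handle':.146,'red_scraper':.04,'stand':0,'stud_left':.109,'stud_right':.109,'caddy':0,'release_top':.157,'sugar_jar':.145,'mug':0}
for n in ('scene','side','wrist'):
    f=cams.grab_frame(n); save(f,n)
    for q,z in hz.items():
        print(n,q,[(round(r['p'],2),np.round(r['at']),onz(f,r['at'],z,n=='wrist')) for r in place_of(f,q)[:3]])
o=ctrl.get_obs();print(o['t'],o['orientation'],Ro.from_rotvec(o['orientation']).as_matrix())
E
```

```text
scene scraper [(0.87, array([282., 177.]), array([0.595, 0.117, 0.04 ]))]
scene scraper_handle [(0.57, array([278., 162.]), array([0.606, 0.116, 0.146]))]
scene red_scraper [(0.69, array([280., 170.]), array([0.619, 0.105, 0.04 ])), (0.63, array([210., 256.]), array([0.56 , 0.456, 0.04 ])), (0.61, array([258., 209.]), array([0.57 , 0.247, 0.04 ]))]
scene stand [(0.91, array([272., 195.]), array([0.584, 0.177, 0.   ]))]
scene stud_left [(0.95, array([259., 201.]), array([0.567, 0.238, 0.109])), (0.39, array([272., 196.]), array([0.551, 0.199, 0.109]))]
scene stud_right [(0.61, array([281., 167.]), array([0.601, 0.112, 0.109])), (0.23, array([282., 172.]), array([0.585, 0.121, 0.109]))]
scene caddy [(0.73, array([365., 133.]), array([ 0.527, -0.205,  0.   ])), (0.66, array([337., 309.]), array([0.175, 0.286, 0.   ]))]
scene release_top [(0.59, array([352., 108.]), array([ 0.572, -0.174,  0.157])), (0.56, array([321., 299.]), array([0.218, 0.316, 0.157]))]
scene sugar_jar []
scene mug [(0.88, array([302., 220.]), array([0.457, 0.167, 0.   ]))]
side scraper [(0.41, array([297., 177.]), a
[... 1091 characters left out ...]
t scraper_handle [(0.86, array([231.,  61.]), array([0.609, 0.12 , 0.146]))]
wrist red_scraper []
wrist stand [(0.9, array([239.,  39.]), array([0.576, 0.182, 0.   ]))]
wrist stud_left []
wrist stud_right [(0.98, array([243.,  70.]), array([0.609, 0.119, 0.109]))]
wrist caddy [(0.89, array([228., 314.]), array([ 0.538, -0.209,  0.   ])), (0.7, array([38., 26.]), array([0.185, 0.287, 0.   ]))]
wrist release_top []
wrist sugar_jar []
wrist mug [(0.62, array([160.,  64.]), array([0.464, 0.159, 0.   ])), (0.43, array([239.,  71.]), array([0.578, 0.138, 0.   ])), (0.17, array([231., 311.]), array([ 0.544, -0.203,  0.   ]))]
1.65 [-2.221 -2.221  0.   ] [[ 0.  1. -0.]
 [ 1. -0.  0.]
 [ 0. -0. -1.]]
```

View pics/scene.png

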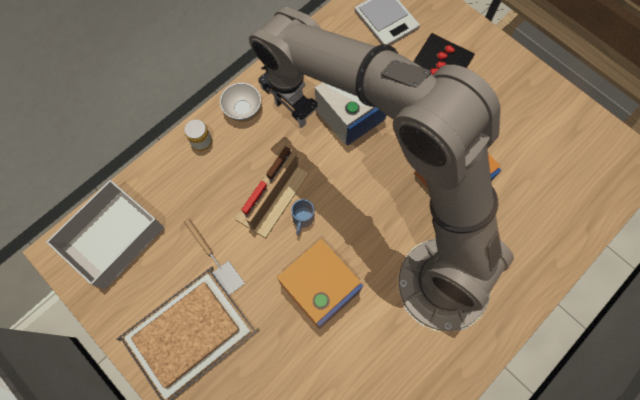

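View pics/side.png

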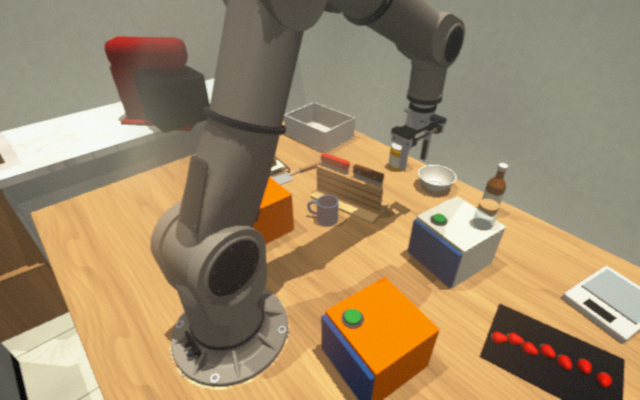

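View pics/wrist.png

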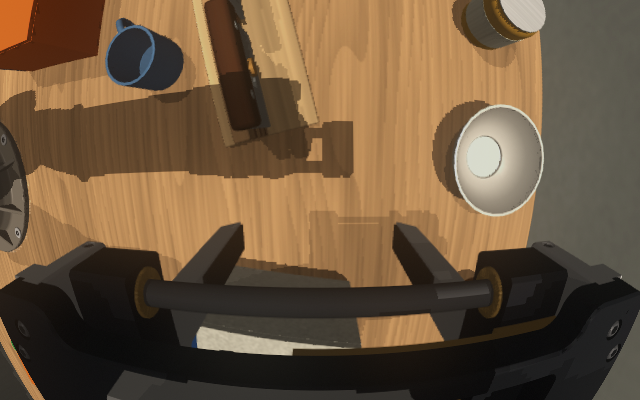

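```bash
python3 - <<'E'
import cv2,numpy as np
a=cv2.imread('pics/side.png');b=cv2.imread('pics/scene.png')
c1=cv2.resize(a[145:290,400:520],None,fx=4,fy=4,interpolation=cv2.INTER_CUBIC)
c2=cv2.resize(a[140:220,300:390],None,fx=3.4,fy=3.4,interpolation=cv2.INTER_CUBIC)
c3=cv2.resize(b[60:150,300:390],None,fx=3.3,fy=3.3,interpolation=cv2.INTER_CUBIC)
H=np.zeros((580,800,3),np.uint8);H[:580,:480]=c1;H[:272,480:786]=c2;H[275:275+297,480:777]=c3
cv2.imwrite('pics/crop1.png',H)
E
```

```text
(no output)
```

View pics/crop1.png

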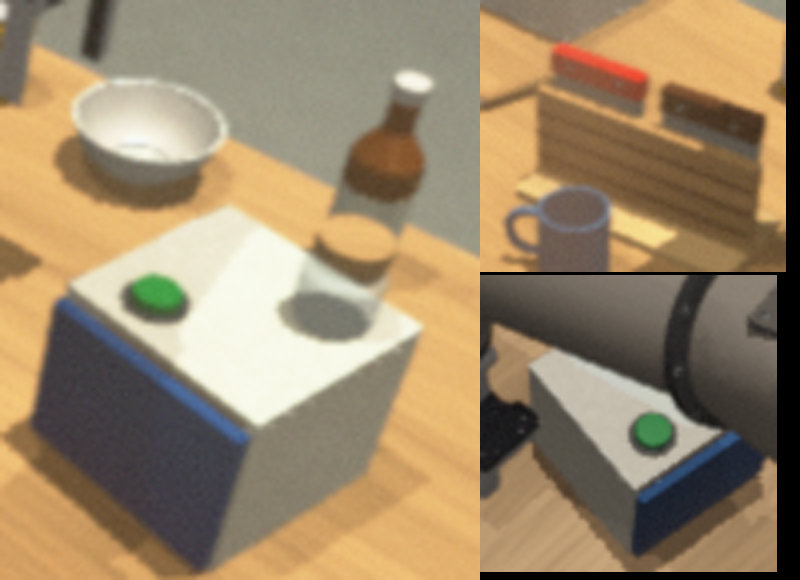

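White caddy confirmed: green button at side (438,215), jar at about (481,224); the orange ones at side (351,316) and (268,215) do not fit. The dark scraper is at side (368,174) and the red at (335,160).

```bash
python3 - <<'E'
from h import *
np.set_printoptions(precision=3,suppress=True)
f=cams.grab_frame('side')
P=[onz(f,(400+u/4,145+v/4),.145) for u,v in [(70,287),(258,427),(420,325),(232,207)]]
print(np.array(P)); print([np.linalg.norm(P[i]-P[i-1]) for i in range(4)])
for a,b in((1,0),(2,3)):
    d=P[b]-P[a]; print('yaw from y axis',np.arctan2(-d[0],d[1]))
for a,b in((0,3),(1,2)):
    d=P[b]-P[a]; print('yaw from x',np.arctan2(d[1],d[0]))
print('jar',onz(f,(481,224),.145),'button',onz(f,(400+157/4,145+292/4),.157))
s=cams.grab_frame('scene')
print('scene',onz(s,(300+652/3.3-480/3.3,60+(430-275)/3.3),.157), onz(s,(300+(635-480)/3.3,60+(490-275)/3.3),.145),onz(s,(300+(531-480)/3.3,60+(363-275)/3.3),.145))
b,e=tri([ray(f,(400+157/4,145+292/4)),ray(s,(300+(652-480)/3.3,60+(430-275)/3.3))]);print(b,e)
E
```

```text
[[ 0.549 -0.128  0.145]
 [ 0.527 -0.292  0.145]
 [ 0.696 -0.312  0.145]
 [ 0.718 -0.151  0.145]]
[np.float64(0.17033891582739993), np.float64(0.16555839656399782), np.float64(0.17101893224557232), np.float64(0.16234572415982984)]
yaw from y axis -0.13753124774854275
yaw from y axis -0.13358067923492287
yaw from x -0.13488893868072194
yaw from x -0.11610492305354589
jar [ 0.656 -0.264  0.145] button [ 0.577 -0.179  0.157]
scene [ 0.574 -0.176  0.157] [ 0.545 -0.124  0.145] [ 0.713 -0.15   0.145]
[ 0.576 -0.178  0.156] [0.0016, 0.0016]
```

Emit:
{"api": "jog_arm", "payload": {"plan": "-40 -22 10 0 -1; -80 -45 20 0 -1; -120 -67 30 0 -1; -160 -90 35 0 -1; -178 -99 40 0 -1; -178 -99 42 0 -1; -178 -99 45 0 -1; -178 -99 47 0 -1; -178 -99 49 0 -1; -178 -99 51 0 -1", "force": 15}}

```text
t: 2.75
ee_pos: [0.5765, -0.1771, 0.1545]
orientation: [2.22, 2.223, 0.0]
wrist_force: [-0.3, 0.0, 3.5]
opening: 0.18
gripper_force: 1.7
```

Emit:
{"api": "jog_arm", "payload": {"plan": "0 0 1 0 -1; 0 0 2 0 -1; 0 0 3 0 -1; 0 0 4 0 -1; 0 0 5 0 -1; 0 0 5 0 -1; 0 0 6 0 -1"}}

```text
t: 3.45
ee_pos: [0.5762, -0.1779, 0.1488]
orientation: [2.221, 2.221, 0.001]
wrist_force: [-2.3, 2.5, 16.1]
opening: 0.005
gripper_force: 7.7
```

Emit:
{"api": "jog_arm", "payload": {"plan": "0 0 -20 0 -1; 0 0 -50 0 -1; 40 4 -62 0 -0.5; 85 10 -62 -0.1 0.2; 130 16 -62 -0.2 0.2; 175 22 -62 -0.3 0.2; 220 28 -62 -0.307 0.2; 260 31 -62 -0.307 0.2; 298 34 -62 -0.307 0.2; 298 34 -62 -0.307 0.2; 298 34 -62 -0.307 0.2"}}

```text
t: 4.55
ee_pos: [0.6095, 0.1204, 0.2098]
orientation: [-1.853, -2.536, 0.002]
wrist_force: [0.2, -0.1, -0.4]
opening: 0.601
gripper_force: 0.0
```

```bash
python3 - <<'E'
from h import *
np.set_printoptions(precision=4,suppress=True)
f=cams.grab_frame('wrist'); save(f,'wrist2'); 
for q,z in {'scraper':.04,'scraper_handle':.146,'stud_left':.109,'stud_right':.109}.items():
    print(q,[(round(r['p'],2),np.round(r['at']),onz(f,r['at'],z,True)) for r in place_of(f,q)[:3]])
s=cams.grab_frame('side'); save(s,'side2')
for n,p,fi in(('side',s,0),('wrist',f,1)): print(n,[(round(r['p'],2),np.round(r['at']),onz(p,r['at'],.016,fi)) for r in place_of(p,'drawer_lane')])
o=ctrl.get_obs();print(o['t'],o['ee_pos'],o['opening'],Ro.from_rotvec(o['orientation']).as_matrix())
A=np.hstack([cv2.imread('pics/wrist2.png')[:,:400],cv2.imread('pics/side2.png')[100:,260:660]][:1]);B=cv2.imread('pics/side2.png')[130:330,240:640]
cv2.imwrite('pics/v2.png',np.vstack([A,B]))
E
```

```text
scraper [(0.56, array([312., 182.]), array([0.6038, 0.1206, 0.04  ])), (0.42, array([311., 125.]), array([0.5825, 0.1818, 0.04  ]))]
scraper_handle [(0.71, array([318., 208.]), array([0.6107, 0.1207, 0.146 ]))]
stud_left [(0.83, array([323.,  56.]), array([0.575 , 0.2464, 0.109 ]))]
stud_right [(0.85, array([313., 201.]), array([0.6069, 0.1163, 0.109 ]))]
side [(0.7, array([368., 184.]), array([0.705, 0.194, 0.016])), (0.64, array([412., 279.]), array([ 0.459 , -0.2044,  0.016 ])), (0.6, array([372., 358.]), array([ 0.2023, -0.2879,  0.016 ]))]
wrist []
4.95 [0.61   0.1193 0.2105] 0.6005419003441442 [[-0.3012  0.9536  0.    ]
 [ 0.9536  0.3012 -0.0001]
 [-0.0001 -0.     -1.    ]]
```

View pics/v2.png

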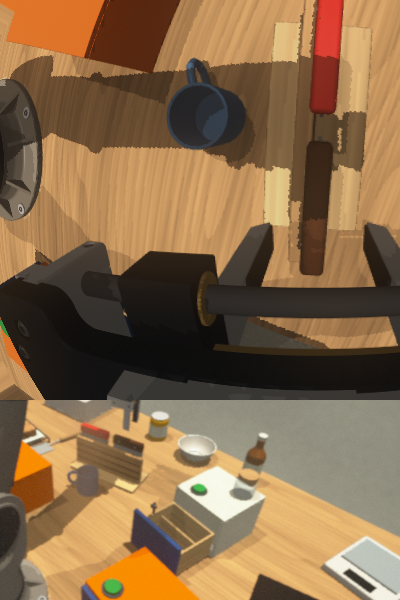

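The drawer is out, and the dark handle sits between the fingers (wrist ~ (316,208)).

Emit:
{"api": "jog_arm", "payload": {"plan": "0 0 30 0.02 0.2; 0 0 60 0.02 0.2; 0 0 79 0.02 0.2; 0 0 79 0.02 -0.6; 0 0 79 0.02 -0.8; 0 0 79 0.02 -0.8; 0 0 79 0.02 -0.8; 0 0 79 0.02 -0.8", "force": 35}}

```text
t: 5.75
ee_pos: [0.6102, 0.12, 0.1323]
orientation: [1.881, 2.516, 0.001]
wrist_force: [-1.4, -0.3, -0.3]
opening: 0.216
gripper_force: 19.0
```

Emit:
{"api": "jog_arm", "payload": {"plan": "0 0 0 0 -1; 0 0 -5 0 -1; 0 0 -10 0 -1; 0 0 -15 0 -1; 0 0 -20 0 -1; 0 0 -25 0 -1; 0 0 -29 0 -1; 0 0 -31 0 -1; 0 0 -31 0 -1; 0 0 -31 0 -1"}}

```text
t: 6.75
ee_pos: [0.6099, 0.12, 0.1623]
orientation: [-1.881, -2.516, 0.0]
wrist_force: [-0.3, -0.4, -2.5]
opening: 0.213
gripper_force: 35.0
```

Emit:
{"api": "jog_arm", "payload": {"plan": "0 4 -1 0 -1; 0 8 -1 0 -1; 0 12 -1 0 -1; 0 16 -1 0 -1; 0 20 -1 0 -1; 0 26 -1 0 -1; 0 34 -1 0 -1; 0 42 -1 0 -1; 0 45 -1 0 -1; 0 45 -1 0 -1"}}

```text
t: 7.75
ee_pos: [0.6535, 0.1329, 0.1632]
orientation: [-1.881, -2.516, 0.0]
wrist_force: [-0.7, 0.2, -1.7]
opening: 0.21
gripper_force: 35.0
```

```bash
python3 - <<'E'
from h import *
np.set_printoptions(precision=4,suppress=True)
f=cams.grab_frame('wrist'); save(f,'wrist3'); s=cams.grab_frame('side'); save(s,'side3'); c=cams.grab_frame('scene')
R=[]
for n,p,fi in(('side',s,0),('wrist',f,1),('scene',c,0)):
    for q,z in (('drawer_lane',.016),('red_scraper',.04),('scraper',.071)): print(n,q,[(round(r['p'],2),np.round(r['at']),onz(p,r['at'],z,fi)) for r in place_of(p,q)])
o=ctrl.get_obs();print(o['t'],o['ee_pos'],o['opening'])
A=cv2.resize(cv2.imread('pics/side3.png')[130:300,300:500],None,fx=3,fy=3,interpolation=cv2.INTER_CUBIC)
cv2.imwrite('pics/v3.png',A)
E
```

```text
side drawer_lane [(0.91, array([371., 358.]), array([ 0.2011, -0.2871,  0.016 ])), (0.75, array([411., 277.]), array([ 0.4617, -0.1971,  0.016 ]))]
side red_scraper []
side scraper [(0.89, array([370., 185.]), array([0.6481, 0.1365, 0.071 ])), (0.45, array([372., 178.]), array([0.682 , 0.1612, 0.071 ])), (0.19, array([344., 202.]), array([0.5106, 0.1278, 0.071 ]))]
wrist drawer_lane [(0.63, array([262.,  45.]), array([0.5537, 0.265 , 0.016 ]))]
wrist red_scraper [(0.95, array([274.,  61.]), array([0.5769, 0.2474, 0.04  ]))]
wrist scraper [(0.59, array([315., 198.]), array([0.6514, 0.1344, 0.071 ]))]
scene drawer_lane [(0.62, array([381., 148.]), array([ 0.4466, -0.1973,  0.016 ]))]
scene red_scraper [(0.78, array([261., 206.]), array([0.5703, 0.2333, 0.04  ]))]
scene scraper [(0.69, array([267., 164.]), array([0.6515, 0.1307, 0.071 ]))]
8.35 [0.6531 0.1327 0.1635] 0.21169377419580737
```

View pics/v3.png

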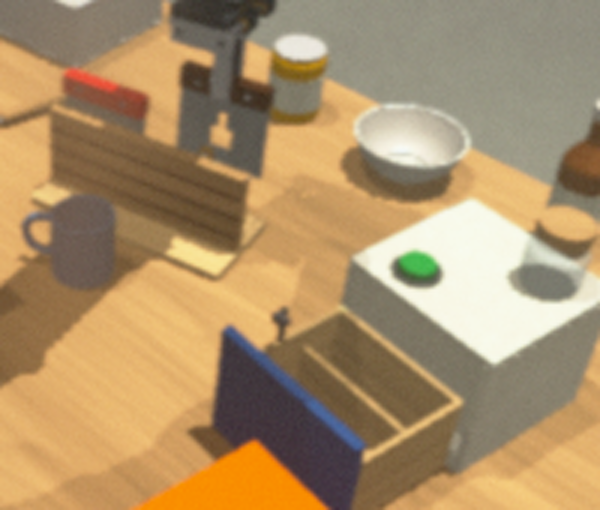

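The scraper is off its stud and held, and the red one is still hanging. I'll carry it over now.

Emit:
{"api": "jog_arm", "payload": {"plan": "0 0 -40 0 -1; 0 0 -80 0 -1; -15 -16 -110 0.05 -1; -45 -48 -110 0.1 -1; -75 -80 -110 0.17 -1; -105 -112 -110 0.24 -1; -135 -144 -110 0.3 -1; -165 -176 -110 0.36 -1; -195 -208 -110 0.417 -1; -225 -240 -110 0.417 -1; -250 -266 -110 0.417 -1; -263 -280 -110 0.417 -1", "force": 45}}

```text
t: 9.55
ee_pos: [0.4572, -0.2015, 0.2739]
orientation: [2.364, 2.068, 0.0]
wrist_force: [0.4, -0.1, -1.6]
opening: 0.211
gripper_force: 45.0
```

Emit:
{"api": "jog_arm", "payload": {"plan": "0 0 0 0 -1; 0 0 0 0 -1; 0 0 0 0 -1"}}

```text
t: 9.85
ee_pos: [0.4595, -0.1979, 0.2735]
orientation: [-2.36, -2.074, -0.0]
wrist_force: [0.8, -1.1, -1.7]
opening: 0.21
gripper_force: 45.0
```

```bash
python3 - <<'E'
from h import *
np.set_printoptions(precision=4,suppress=True)
f=cams.grab_frame('wrist'); save(f,'wrist4'); s=cams.grab_frame('side'); save(s,'side4'); c=cams.grab_frame('scene'); save(c,'scene4')
o=ctrl.get_obs();z=o['ee_pos'][2]-.0923
R={}
for n,p,fi in(('side',s,0),('wrist',f,1),('scene',c,0)):
    for q,zz in (('drawer_lane',.016),('scraper',z),('scraper_handle',z+.106)): print(n,q,[(round(r['p'],2),np.round(r['at']),onz(p,r['at'],zz,fi)) for r in place_of(p,q)])
print(o['t'],o['ee_pos'],o['opening'],Ro.from_rotvec(o['orientation']).as_matrix())
A=cv2.imread('pics/wrist4.png')[:,100:540];B=cv2.resize(cv2.imread('pics/side4.png')[140:340,340:520],None,fx=2,fy=2,interpolation=cv2.INTER_CUBIC)
cv2.imwrite('pics/v4.png',np.hstack([A,B]))
E
```

```text
side drawer_lane [(0.97, array([412., 277.]), array([ 0.4644, -0.1971,  0.016 ])), (0.83, array([368., 358.]), array([ 0.1952, -0.2836,  0.016 ]))]
side scraper [(0.56, array([419., 237.]), array([ 0.4494, -0.2011,  0.1811]))]
side scraper_handle [(0.86, array([424., 202.]), array([ 0.4506, -0.1959,  0.2871])), (0.19, array([421., 221.]), array([ 0.3899, -0.2331,  0.2871]))]
wrist drawer_lane []
wrist scraper [(0.64, array([318., 199.]), array([ 0.4611, -0.1969,  0.1811]))]
wrist scraper_handle [(0.64, array([319., 243.]), array([ 0.4617, -0.1965,  0.2871]))]
scene drawer_lane [(0.93, array([383., 148.]), array([ 0.4406, -0.2018,  0.016 ]))]
scene scraper [(0.86, array([388., 124.]), array([ 0.4494, -0.2018,  0.1811]))]
scene scraper_handle []
10.0 [ 0.4594 -0.198   0.2734] 0.20998561145478778 [[ 0.1283  0.9917 -0.0003]
 [ 0.9917 -0.1283  0.0001]
 [ 0.0001 -0.0003 -1.    ]]
```

View pics/v4.png

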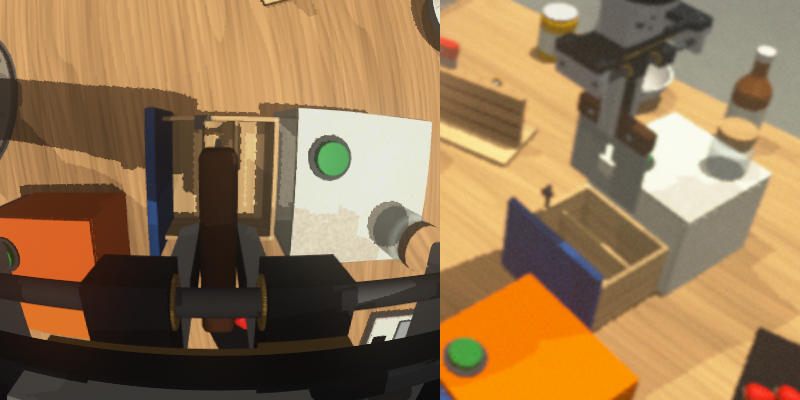

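```bash
python3 - <<'E'
from h import *
f=cams.grab_frame('wrist')
R=np.array(f['R']);t=np.array(f['t']);L=np.array([.459,-.199,.016]);a=-.13
ex=np.array([np.cos(a),np.sin(a),0]);ey=np.array([-np.sin(a),np.cos(a),0])
def pr(X):
    c=R@X+t;th=np.arctan2(np.hypot(c[0],c[1]),c[2]);h=np.hypot(c[0],c[1])
    return f['cx']+f['fx']*th*c[0]/h, f['cy']+f['fy']*th*c[1]/h
im=cv2.cvtColor(f['image'],cv2.COLOR_RGB2BGR)[100:250,240:400];S=4
im=cv2.resize(im,None,fx=S,fy=S,interpolation=cv2.INTER_CUBIC)
for x,z,col in((-.02,.054,(0,255,0)),(.02,.054,(0,255,0)),(-.065,.119,(0,0,255)),(.065,.079,(255,0,0))):
    p=[tuple(int(v) for v in ((np.array(pr(L+ex*x+ey*y+np.array([0,0,z])))-[240,100])*S)) for y in(-.07,.07)]
    cv2.line(im,p[0],p[1],col,1)
cv2.imwrite('pics/v5.png',im)
E
```

```text
(no output)
```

View pics/v5.png

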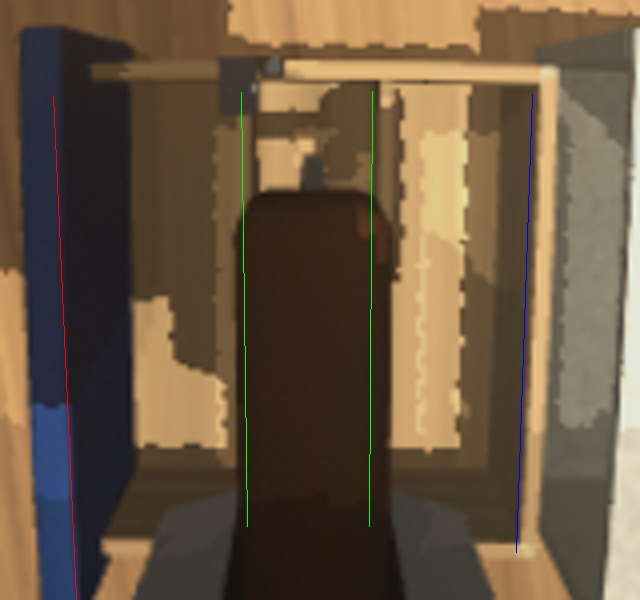

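Emit:
{"api": "jog_arm", "payload": {"plan": "-2 2 20 0 -1; -2 2 50 0 -1; -2 2 80 0 -1; -2 2 100 0 -1; -2 2 115 0 -1; -2 2 130 0 -1; -2 2 140 0 -1; -2 2 150 0 -1; -2 2 156 0 -1; -2 2 160 0 -1; -2 2 160 0 -1"}}

```text
t: 11.6
ee_pos: [0.4607, -0.201, 0.1133]
orientation: [-2.361, -2.072, 0.0]
wrist_force: [0.9, -0.8, -2.1]
opening: 0.209
gripper_force: 45.0
```

Emit:
{"api": "jog_arm", "payload": {"plan": "0 0 1 0 -1; 0 0 2 0 -1; 0 0 3 0 -1; 0 0 4 0 -1; 0 0 5 0 -1; 0 0 5 0 -1"}}

```text
t: 12.2
ee_pos: [0.4609, -0.201, 0.1086]
orientation: [2.361, 2.072, 0.0]
wrist_force: [-0.5, 0.3, 1.6]
opening: 0.208
gripper_force: 45.0
```

Emit:
{"api": "jog_arm", "payload": {"plan": "0 0 0 0 -0.5; 0 0 0 0 -0.4; 0 0 0 0 -0.2; 0 0 0 0 0; 0 0 0 0 0; 0 0 0 0 0; 0 0 0 0 0", "force": 5}}

```text
t: 12.9
ee_pos: [0.4607, -0.201, 0.1085]
orientation: [-2.361, -2.072, 0.0]
wrist_force: [0.4, 0.6, 0.7]
opening: 0.503
gripper_force: 0.0
```

Emit:
{"api": "jog_arm", "payload": {"plan": "0 0 -6 0 0; 0 0 -12 0 0; 0 0 -18 0 0; 0 0 -24 0 0; 0 0 -32 0 0; 0 0 -42 0 0; 0 0 -60 0 0; 0 0 -90 0 0; 0 0 -130 0 0; 0 0 -160 0 0; 0 0 -160 0 0"}}

```text
t: 14.0
ee_pos: [0.4624, -0.2017, 0.273]
orientation: [2.358, 2.069, 0.006]
wrist_force: [-0.1, -0.6, -1.2]
opening: 0.498
gripper_force: 0.0
```

```bash
python3 - <<'E'
from h import *
np.set_printoptions(precision=4,suppress=True)
f=cams.grab_frame('wrist'); save(f,'wrist6'); s=cams.grab_frame('side'); save(s,'side6')
for n,p,fi in(('side',s,0),('wrist',f,1)):
    for q,zz in (('drawer_lane',.016),('scraper',.016),('scraper_handle',.122)): print(n,q,[(round(r['p'],2),np.round(r['at']),onz(p,r['at'],zz,fi)) for r in place_of(p,q)])
A=cv2.imread('pics/wrist6.png')[:,100:540];B=cv2.resize(cv2.imread('pics/side6.png')[140:340,340:520],None,fx=2,fy=2,interpolation=cv2.INTER_CUBIC)
cv2.imwrite('pics/v6.png',np.hstack([A,B]))
E
```

```text
side drawer_lane [(0.67, array([412., 278.]), array([ 0.4617, -0.1996,  0.016 ])), (0.63, array([371., 359.]), array([ 0.1992, -0.2877,  0.016 ]))]
side scraper [(0.93, array([410., 276.]), array([ 0.4616, -0.1926,  0.016 ]))]
side scraper_handle [(0.79, array([418., 252.]), array([ 0.4599, -0.2024,  0.122 ])), (0.61, array([336., 168.]), array([0.5738, 0.2378, 0.122 ])), (0.57, array([428., 272.]), array([ 0.4217, -0.2602,  0.122 ])), (0.42, array([299., 176.]), array([0.4498, 0.2849, 0.122 ]))]
wrist drawer_lane [(0.82, array([317., 168.]), array([ 0.4648, -0.196 ,  0.016 ]))]
wrist scraper [(0.78, array([315., 168.]), array([ 0.4622, -0.1962,  0.016 ])), (0.7, array([369., 168.]), array([ 0.5385, -0.206 ,  0.016 ]))]
wrist scraper_handle [(0.71, array([316., 186.]), array([ 0.463 , -0.2006,  0.122 ]))]
```

View pics/v6.png

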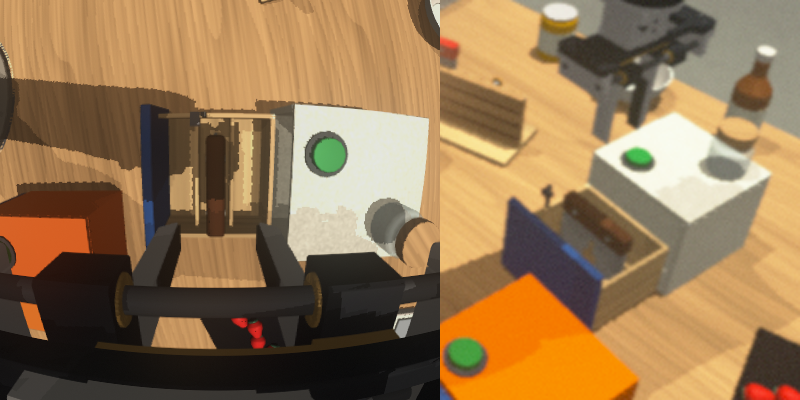

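The scraper stands upright in the middle lane (handle at wrist (316,186), between the two dividers). The drawer is out and the gripper is clear.

```bash
python3 -c "
from station import close_job
print(close_job())"
```

```text
the job is handed in; nothing more can be done
None
```

I pressed the button, moved the dark-handled scraper from its stud to the drawer, and handed the job in at about 14 s. In the last pictures it stands upright in the middle lane and the drawer is out; the hand-in call gave no verdict.

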